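# Roll the tin off the working part of the pastry mat

### The arm

A 6-joint arm with a two-finger parallel gripper is mounted at the origin on a cart in front of the work surface, level with it; the furniture and walls round the work are solid. World frame = base frame: x ahead of the robot, y to its left, z up, the work surface at z = 0. Lengths are in mm, angles in rad, forces in N, time in s.
With the tool pointing down it reaches from about 250 to 850 mm from the base axis. Payload 12.5 kg.
Tool frame: the origin (TCP) lies at the very end of the fingers, on their centre line; the grasp point (between the pads) lies bot.tcp_to_grasp behind it (bot.tcp_to_grasp is the distance from the TCP to the grasp point, in mm); z points along the fingers, y is the direction in which the jaws open and shut (so a half turn about z gives the same grasp; the last joint's range is limited). The gripper opens to 93 mm and grips with 3 to 60 N. Pads are 15 mm wide; open, the fingers measure 128 mm over their backs; the gripper's body (75 mm by 188 mm) begins 65 mm behind the grasp point.
Start: joints at [1.259, 0.351, 1.652, -0, 1.139, -0.085], TCP at [123.642, 535.908, 218.633] pointing down, gripper open.
Joint ranges: [-2.75, 2.75], [-0.79, 2.1], [0.01, 2.65], [-1.57, 4.71], [0.07, 3.14], [-2.87, 2.87]. Speed limits (rad/s): [2.22, 2.22, 2.79, 3.14, 3.14, 3.14].

### API

Orientations are given as a unit quaternion [x, y, z, w].
In Python, from cell import bot, viewer, job_done gives the robot as it stands.
- The arm moves only by the tool arm_command, never from a script. Its argument "motion" is a list of rows, each an object with "turn": the turn, a rotation vector about the tool's x, y, z in rad, a list of three; "delta_pos": the shift along the tool's x, y, z in cm, a list of three; "claw": the finger opening in cm, from 0 to 9.3. A call has 1 to 5 rows; each row shifts and turns the commanded pose from where the row before left it, along the tool's axes as they then stand; what a row does not reach is not made up. A row lasts 1/10 s, in which the tool goes at most 50 mm and 8.59 degrees, less where a joint would pass 70% of its speed; a pose out of reach is approached as far as the arm can. A call is refused whole if a number of a shift passes 5 or a number of a turn 0.15, either way. A call with a gripper value outside its range is refused whole. The fingers move at their own pace and stop on an object; "force" is the grip in N (left out, the last holds). Time passes only in rows, so rows that do not move let the fingers close. It gives the time, the measured TCP pose, the force and the opening at its end, in the units of the state.
- bot.read_state(): the state, without advancing time (a new reading comes with each control period).
- viewer.read_camera(name): name is "side" or "top" or "wrist"; returns a dict with "frame" (400x640x3 uint8, red, green, blue), "fx", "fy", "cx", "cy" (pixels), "T" (4x4, takes a point from camera to world coordinates). Camera axes: x right, y up, looking along -z (the intrinsics and any distortion apply to the point x, -y, -z); pixel columns grow to the right and rows downward; lengths in mm; the calibration is good to about 2 mm. The wrist camera is an equidistant fisheye: a pixel r from the principal point sees the ray r / f radians off the axis. A picture is of the moment at which its call begins. There is no depth.
- job_done(): hands the job in, once; it reports no verdict.
The state is a dict: "time_s": time; "q": joint angles; "qd": joint speeds; "joint_torque": joint torques, N m; "tcp_pos": TCP position; "eef_rot": TCP orientation; "force": force on the tool from outside, world axes, zero at the start; "wrist_torque": the same for the moment, N m; "gripper_width": finger opening in mm.
Only numpy, scipy, OpenCV 4.12 (cv2) and the standard library are available. Lean on these libraries where they do the work, as an engineer would, in place of code of your own. Each camera call takes 0.05 s, during which the arm holds its last target.

### The job

A food tin lies on its side in the middle of the pastry mat, where the dough is to go. Roll it along the mat with your fingertips on top of it, in as many strokes as you need, until it rests on the red strip, lying across the mat along the strip and centred over the strip's width, and leave it there at rest. Do not grip it, lift it, stand it up or push it from behind or at its ends, and leave the other things where they are.

Things in the scene. Friction and masses are not known exactly. Their poses are not given: they have to be found in the camera images.
- lying_tin: Closed food tin lying on its side on the mat (the only one lying), label green on one side and cream with green bands on the other, metal ends: a plain cylinder 57.3 mm in diameter, 72 mm long, about 0.18 kg (varies). Origin: centre of one end; z runs along the tin's axis to the other end; x and y turn with it as it rolls, x up at the start. It starts roughly across the mat and so rolls roughly along it.
- tin_mid (a point): Middle of the lying tin, on its axis, 36 mm from either end, about 31 mm above the worktop (the tin's top: about 59 mm). Rubbed along by something on its very top without slipping, the tin travels half as far as that thing. Friction on the mat is about 0.6, with a slight rolling drag: let go at rest, it stays.
- pastry_mat: Grey-brown silicone mat, 150 mm (its x) by 360 mm (its y) and 2 mm thick, fixed to the worktop. Origin: centre of its underside; x points away from the robot's side towards the back of the worktop, y along the worktop's front edge, to the left.
- red_strip: Red strip printed across the mat near one of its two ends (which end varies), flat, 128 mm (its x, across the mat) by 30 mm (its y, along the mat). Origin: its centre, at the mat's top. The tin must be rolled here.
- blue_strip: Blue strip of the same size near the mat's other end, same axes. Not the destination.
- standing_tin: Bystander: closed tin with a pale green and white label standing upright behind the mat, 58 mm in diameter, 72 mm high; origin at the centre of its underside.
- timer: Bystander: white and red kitchen timer behind the mat, 72x71x62 mm; origin at the centre of its underside.
- blue_mug: Bystander: blue mug standing beyond the left end of the mat, 82x117x91 mm with its handle; origin at its underside.
- yellow_lid_jar: Bystander: glass jar with a yellow lid to the right of the mat, 60 mm in diameter, 80 mm high; origin at the centre of its underside.
- matchbox: Bystander: red matchbox lying to the right of the mat, 53x35x14 mm; origin at the centre of its underside.

How it is judged (in metres and radians):
On the way:
1. the tin has rolled most of half a turn on its way (its side that was on top now faces downward) (angle between lying_tin's own x axis and vertical above 2.2 rad).
At the end, for the whole second after the job is handed in: The tin lies on its side at rest on the mat (slower than 6 mm/s and 0.2 rad/s), its axis within 15 mm of the red strip's middle line, its middle within 45 mm of the strip's middle along the strip, its axis within 0.25 rad of the strip's direction (y of tin_mid in the frame of red_strip between -0.015 and 0.015 m and x of tin_mid in the frame of red_strip between -0.045 and 0.045 m and angle between the z axis of lying_tin and the x axis of red_strip, either way round below 0.25 rad and height (world z) of tin_mid between 0.027 and 0.035 m and linear speed of lying_tin below 0.006 m/s and angular speed of lying_tin below 0.2 rad/s); the robot touches nothing.
It fails at once if the tin is lifted more than 12 mm (height (world z) of tin_mid above 0.043 m).
It fails at once if the tin is tipped up off its side (more than 0.45 rad) (angle between lying_tin's own z axis and vertical below 1.12 rad or angle between lying_tin's own z axis and vertical above 2.02 rad).
It fails at once if the fingers touch the tin while reaching down beside it (grasp point under 64 mm, fingertips under about 45 mm): gripping it or pushing it from the side (contact force between the fingers and lying_tin above 0.5 N and height (world z) of the grasp point below 0.064 m).
It fails at once if the standing tin, timer, mug, jar or matchbox is moved more than 20 mm (distance of any of standing_tin, timer, blue_mug, yellow_lid_jar, matchbox from where it was at the start of the episode above 0.02 m).
It also fails if it takes over 64 s, if anything falls off the work surface, if the arm or the gripper's body presses on something with over 40 N, if the wrist force passes 120 N, or if a joint passes its speed limit or range.

## Working session

There is one attempt and no reset: what is moved stays moved. The work goes in short steps, Python scripts to look and compute and a tool call to move; the robot and the scene stay as the last step left them, time stands still between calls to the robot, and variables do not carry over. Pictures are saved under pics/ and viewed, and the job is handed in when it is done.

Besides the shell and the picture viewer there is one more tool, called after "Request:" by a JSON object that holds its "fn" and its "kwargs", one argument or row to a line. arm_command: Moves the arm, as the interface text tells. Its arguments: {"type":"object","properties":{"motion":{"type":"array"},"force":{"type":"number"}},"required":["motion"]}

```bash
ls; mkdir -p pics
python3 - <<'E'
from cell import bot, viewer
import cv2
s=bot.read_state(); print({k:s[k] for k in ('time_s','tcp_pos','eef_rot','force','gripper_width')}, bot.tcp_to_grasp)
for n in ('top','side'):
    d=viewer.read_camera(n); cv2.imwrite(f'pics/{n}0.png',cv2.cvtColor(d['frame'],cv2.COLOR_RGB2BGR)); print(n,d['fx'],d['fy'],d['cx'],d['cy'],d['T'],[k for k in d])
E
```

```text
pics
{'time_s': 0.0, 'tcp_pos': array([123.53642365, 535.58777163, 218.11873888]), 'eef_rot': array([ 1.13152643e-01,  9.93577453e-01, -5.58076023e-04, -1.12271357e-04]), 'force': array([ 0.23741387,  0.33212173, -0.14433854]), 'gripper_width': 93.13459033393853} 18.8
top 398.8413461913133 398.8413461913133 321.1506757168992 206.0373461252245 [[-1.09831491e-02  9.92062304e-01 -1.25266736e-01  3.33081386e+02]
 [-9.99903474e-01 -1.19623231e-02 -7.06716655e-03 -2.22764589e+02]
 [-8.50955070e-03  1.25177025e-01  9.92097929e-01  1.07667992e+03]
 [ 0.00000000e+00  0.00000000e+00  0.00000000e+00  1.00000000e+00]] ['frame', 'fx', 'fy', 'cx', 'cy', 'T']
side 474.5773036161406 474.5773036161406 320.365413391264 199.56292288623087 [[ 9.61467769e-01  1.26719927e-01 -2.43970877e-01  1.86524398e+02]
 [-2.73876357e-01  5.18664734e-01 -8.09925080e-01 -1.18580910e+03]
 [ 2.39054431e-02  8.45534715e-01  5.33385017e-01  6.81283401e+02]
 [ 0.00000000e+00  0.00000000e+00  0.00000000e+00  1.00000000e+00]] ['frame', 'fx', 'fy', 'cx', 'cy', 'T']
```

View pics/top0.png

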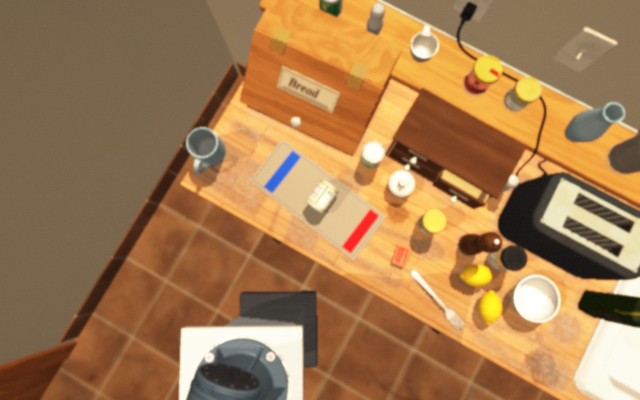

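View pics/side0.png

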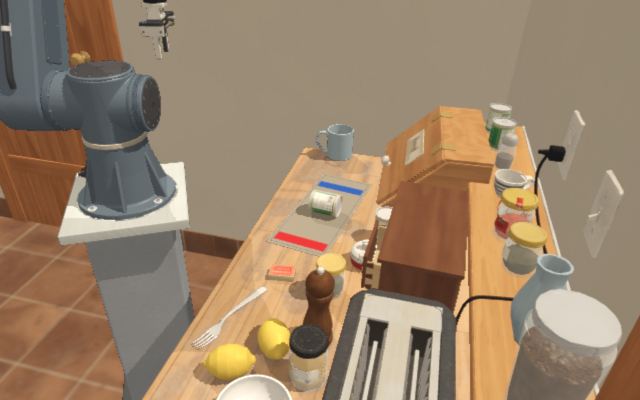

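The top view shows the tin at about (321,196), the red strip at (361,230) at the right end of the mat, and the blue strip at (282,172). The arm is out of view, so I'll measure these now.

```bash
cat > h.py <<'E'
import numpy as np, cv2
from cell import bot, viewer
def ray(d,u,v,z):
    T=np.array(d['T']); 
    r=T[:3,:3]@np.array([(u-d['cx'])/d['fx'],-(v-d['cy'])/d['fy'],-1.]); o=T[:3,3]
    return o+r*(z-o[2])/r[2]
def proj(d,p):
    T=np.array(d['T']); c=T[:3,:3].T@(np.asarray(p,float)-T[:3,3])
    return np.array([d['cx']+d['fx']*c[0]/-c[2], d['cy']-d['fy']*c[1]/-c[2]])
def blob(mask,box):
    m=np.zeros(mask.shape,np.uint8); x0,y0,x1,y1=box; m[y0:y1,x0:x1]=mask[y0:y1,x0:x1]
    cs,_=cv2.findContours(m,cv2.RETR_EXTERNAL,cv2.CHAIN_APPROX_NONE)
    return max(cs,key=cv2.contourArea)
def save(d,name,box,k):
    x0,y0,x1,y1=box; im=cv2.cvtColor(d['frame'],cv2.COLOR_RGB2BGR)[y0:y1,x0:x1]
    cv2.imwrite('pics/'+name,cv2.resize(im,None,fx=k,fy=k,interpolation=cv2.INTER_CUBIC))
def strip(d,col,box):
    h=cv2.cvtColor(d['frame'],cv2.COLOR_RGB2HSV)
    if col=='red': m=((h[...,0]<6)|(h[...,0]>174))&(h[...,1]>170)
    else: m=(h[...,0]>95)&(h[...,0]<130)&(h[...,1]>140)
    c=blob(m.astype(np.uint8),box)
    P=np.array([ray(d,u,v,2.)[:2] for u,v in c[:,0,:]],np.float32)
    return cv2.minAreaRect(P), len(c)
E
python3 - <<'E'
from h import *
d=viewer.read_camera('top'); e=viewer.read_camera('side')
print('top red',strip(d,'red',(335,195,390,260)),'blue',strip(d,'blue',(255,140,310,200)))
print('side red',strip(e,'red',(265,225,340,258)),'blue',strip(e,'blue',(300,170,380,200)))
save(d,'topc.png',(240,130,400,260),5); save(e,'sidec.png',(260,160,400,260),5)
E
```

```text
top red (((400.794677734375, -319.1050109863281), (27.184951782226562, 124.57196807861328), 51.690895080566406), 86) blue (((565.9854125976562, -108.21916198730469), (23.564491271972656, 121.14328002929688), 51.671634674072266), 79)
side red (((400.95025634765625, -318.0967102050781), (26.267539978027344, 124.73482513427734), 51.955291748046875), 104) blue (((567.2972412109375, -107.8443603515625), (22.381637573242188, 122.28511047363281), 51.647300720214844), 86)
```

Run:
```python
from h import *
d=viewer.read_camera('wrist'); cv2.imwrite('pics/wrist0.png',cv2.cvtColor(d['frame'],cv2.COLOR_RGB2BGR)); print(d['fx'],d['cx'],d['cy'],d['T'])
```

```text
309.70691628693146 319.9792728487776 200.54216443676447 [[ 2.24263299e-01 -9.34017544e-01 -2.78059707e-01  4.65843792e+01]
 [ 9.74528590e-01  2.14933274e-01  6.40134023e-02  5.53397052e+02]
 [-2.53577700e-05 -2.85332991e-01  9.58428445e-01  3.84662953e+02]
 [ 0.00000000e+00  0.00000000e+00  0.00000000e+00  1.00000000e+00]]
```

View pics/topc.png

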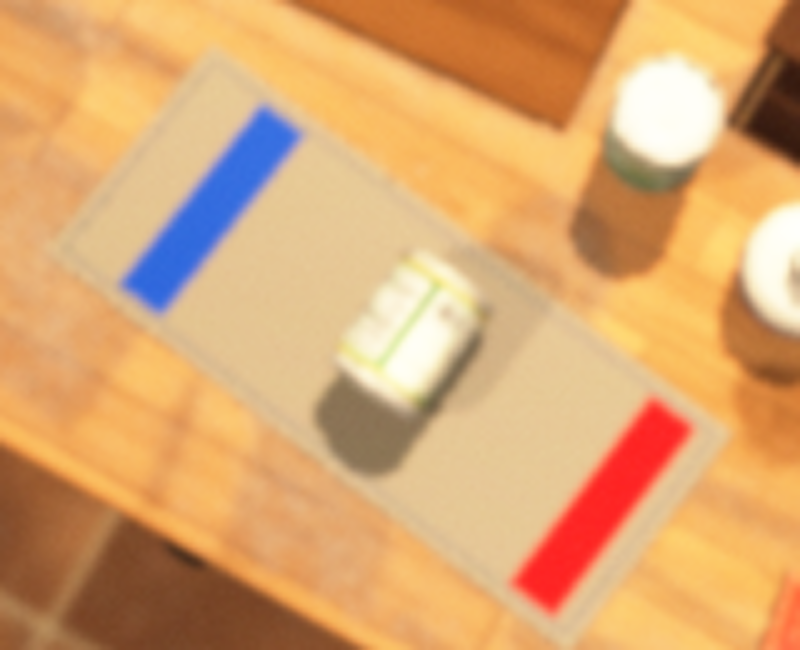

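View pics/sidec.png

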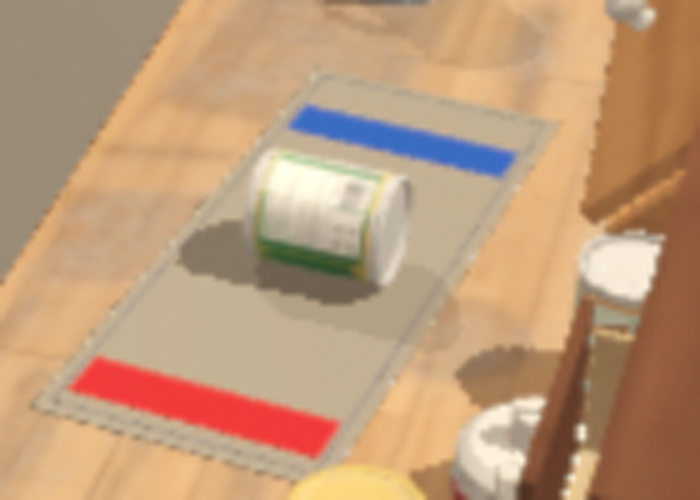

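Run:
```python
from h import *
d=viewer.read_camera('top'); e=viewer.read_camera('side')
R=np.array([400.9,-318.6]); B=np.array([566.6,-108.]); y=(B-R)/np.linalg.norm(B-R); x=np.array([y[1],-y[0]])
f=lambda p:(np.round([(p[:2]-R)@x,(p[:2]-R)@y],1),np.round(p[:2],1))
print('yaw',np.arctan2(x[1],x[0]),np.linalg.norm(B-R))
print('top',f(ray(d,240+412/5,130+332/5,31))); print('side',f(ray(e,260+328/5,160+218/5,31)))
# axis direction from silhouette ends
for n,c,o,a,b in (('top',d,(240,130),(374,386),(450,278)),('side',e,(260,160),(260,208),(392,235))):
    p=ray(c,o[0]+a[0]/5,o[1]+a[1]/5,31);q=ray(c,o[0]+b[0]/5,o[1]+b[1]/5,31);print(n,f(p),f(q),np.linalg.norm(p-q))
# bystanders
print('standing top',ray(d,240+668/5,130+110/5,72),'timer top',ray(d,240+800/5,130+270/5,60))
```

```text
yaw -0.666639942147437 267.9717335839734
top (array([  9. , 133.9]), array([ 490.8, -218.9]))
side (array([ 10.3, 133.6]), array([ 491.6, -220. ]))
top (array([-26.1, 132.3]), array([ 462.2, -198.5])) (array([ 44.4, 135.6]), array([ 519.6, -239.5])) 70.49824656414464
side (array([-24.8, 128. ]), array([ 460.6, -202.7])) (array([ 45.5, 132.2]), array([ 518.4, -242.8])) 70.40298522088962
standing top [ 598.83233035 -352.47934962   72.        ] timer top [ 516.36683596 -419.81412968   60.        ]
```

View pics/wrist0.png

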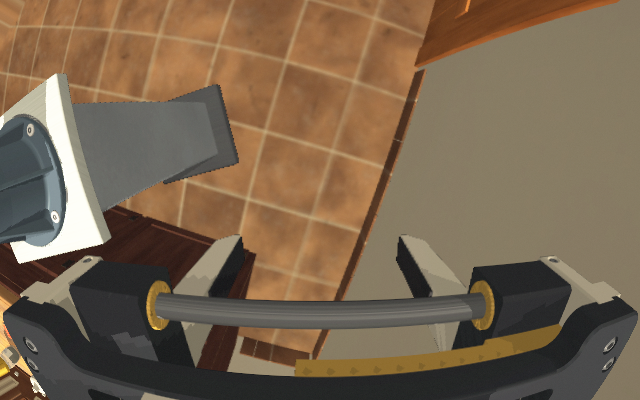

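Request:
{"fn": "arm_command", "kwargs": {
  "motion": [
    {"turn": [0, 0, 0.147], "delta_pos": [0, 0, 0], "claw": 0},
    {"turn": [0, 0, 0.147], "delta_pos": [0, 0, 0], "claw": 0},
    {"turn": [0, 0, 0.146], "delta_pos": [0, 0, 0], "claw": 0},
    {"turn": [0, 0, 0], "delta_pos": [0, 0, 0], "claw": 0}
  ],
  "force": 20
}}

```text
time_s: 0.75
tcp_pos: [123.6, 535.9, 218.6]
eef_rot: [0.328, 0.945, -0.0, -0.0]
force: [0.6, -0.1, -0.5]
gripper_width: 65.3
```

Request:
{"fn": "arm_command", "kwargs": {
  "motion": [
    {"turn": [0, 0, 0], "delta_pos": [-4.2, -1.97, 0], "claw": 0},
    {"turn": [0, 0, 0], "delta_pos": [-4.2, -1.97, 0], "claw": 0},
    {"turn": [0, 0, 0], "delta_pos": [-4.2, -1.97, 0], "claw": 0},
    {"turn": [0, 0, 0], "delta_pos": [-4.2, -1.97, 0], "claw": 0},
    {"turn": [0, 0, 0], "delta_pos": [-4.2, -1.97, 0], "claw": 0}
  ]
}}

```text
time_s: 1.25
tcp_pos: [228.1, 327.0, 218.7]
eef_rot: [0.325, 0.946, 0.0, 0.0]
force: [1.3, 0.2, 0.6]
gripper_width: 25.1
```

Request:
{"fn": "arm_command", "kwargs": {
  "motion": [
    {"turn": [0, 0, 0], "delta_pos": [-4.2, -1.97, 0], "claw": 0},
    {"turn": [0, 0, 0], "delta_pos": [-4.2, -1.97, 0], "claw": 0},
    {"turn": [0, 0, 0], "delta_pos": [-4.2, -1.97, 0], "claw": 0},
    {"turn": [0, 0, 0], "delta_pos": [-4.2, -1.97, 0], "claw": 0},
    {"turn": [0, 0, 0], "delta_pos": [-4.2, -1.97, 0], "claw": 0}
  ]
}}

```text
time_s: 1.75
tcp_pos: [332.3, 119.6, 219.0]
eef_rot: [0.325, 0.946, 0.0, 0.0]
force: [0.9, 0.5, 0.8]
gripper_width: 0.7
```

Request:
{"fn": "arm_command", "kwargs": {
  "motion": [
    {"turn": [0, 0, 0], "delta_pos": [-4.2, -1.97, 0], "claw": 0},
    {"turn": [0, 0, 0], "delta_pos": [-4.2, -1.97, 0], "claw": 0},
    {"turn": [0, 0, 0], "delta_pos": [-4.2, -1.97, 0], "claw": 0},
    {"turn": [0, 0, 0], "delta_pos": [-4.2, -1.97, 0], "claw": 0},
    {"turn": [0, 0, 0], "delta_pos": [-4.2, -1.97, 0], "claw": 0}
  ]
}}

```text
time_s: 2.25
tcp_pos: [436.5, -88.0, 218.8]
eef_rot: [0.325, 0.946, 0.0, 0.0]
force: [0.1, 0.4, 0.2]
gripper_width: 0.8
```

Request:
{"fn": "arm_command", "kwargs": {
  "motion": [
    {"turn": [0, 0, 0], "delta_pos": [-4.2, -1.97, 0], "claw": 0},
    {"turn": [0, 0, 0], "delta_pos": [-4.2, -1.97, 0], "claw": 0},
    {"turn": [0, 0, 0], "delta_pos": [0, 0, 0], "claw": 0}
  ]
}}

```text
time_s: 2.55
tcp_pos: [479.1, -172.8, 218.3]
eef_rot: [0.326, 0.945, -0.0, 0.001]
force: [-0.2, -0.1, -0.2]
gripper_width: 0.6
```

```bash
cat >> h.py <<'E'
R0=np.array([400.9,-318.6]); B0=np.array([566.6,-108.]); MY=(B0-R0)/np.linalg.norm(B0-R0); MX=np.array([MY[1],-MY[0]])
def mat(p): p=np.asarray(p)[:2]; return np.round([(p-R0)@MX,(p-R0)@MY],1)
def st():
    s=bot.read_state(); q=s['eef_rot']; from scipy.spatial.transform import Rotation as Ro
    m=Ro.from_quat(q).as_matrix(); a=np.arctan2(m[1,1],m[0,1])-np.arctan2(MY[1],MY[0])
    print('t',round(s['time_s'],2),'tcp',np.round(s['tcp_pos'],1),'mat',mat(s['tcp_pos']),'yaw err',round(a,3),'F',np.round(s['force'],1),'w',round(s['gripper_width'],1))
def look(tag):
    d=viewer.read_camera('wrist'); cv2.imwrite(f'pics/w{tag}.png',cv2.cvtColor(d['frame'],cv2.COLOR_RGB2BGR))
    e=viewer.read_camera('side'); save(e,f's{tag}.png',(260,160,400,260),5)
    return d,e
E
python3 -c "
from h import *
st(); look(1)"
```

```text
t 2.55 tcp [ 479.1 -172.8  218.3] mat [-28.7 162.9] yaw err 0.001 F [-0.2 -0.1 -0.2] w 0.6
```

View pics/w1.png

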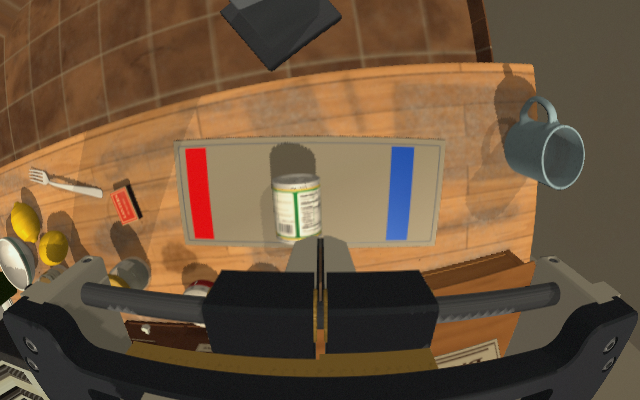

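View pics/s1.png

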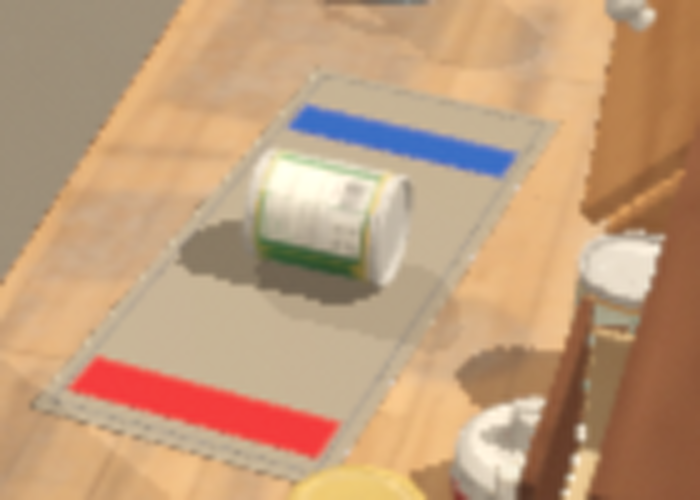

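The wrist view shows the tin at about (298,208), red at (200,194) and blue at (400,194). The closed fingertips are at (320,240). I'll cross-check the tin position and yaw with the fisheye model.

```bash
cat >> h.py <<'E'
def wray(d,u,v,z):
    T=np.array(d['T']); du,dv=(u-d['cx'])/d['fx'],(v-d['cy'])/d['fy']; r=np.hypot(du,dv)
    s=np.sin(r)/r if r>1e-9 else 1
    c=T[:3,:3]@np.array([du*s,-dv*s,-np.cos(r)]); o=T[:3,3]; return o+c*(z-o[2])/c[2]
def wproj(d,p):
    T=np.array(d['T']); c=T[:3,:3].T@(np.asarray(p,float)-T[:3,3]); x,y,z=c[0],-c[1],-c[2]
    r=np.arctan2(np.hypot(x,y),z); k=r/np.hypot(x,y); return np.array([d['cx']+d['fx']*k*x,d['cy']+d['fy']*k*y])
def wcrop(d,name,box,k): save(d,name,box,k)
E
python3 - <<'E'
from h import *
d=viewer.read_camera('wrist')
h=cv2.cvtColor(d['frame'],cv2.COLOR_RGB2HSV)
for n,m,b in (('red',((h[...,0]<6)|(h[...,0]>174))&(h[...,1]>170),(170,130,230,250)),('blue',(h[...,0]>95)&(h[...,0]<130)&(h[...,1]>140),(370,130,430,250))):
    c=blob(m.astype(np.uint8),b); P=np.array([wray(d,u,v,2.)[:2] for u,v in c[:,0,:]],np.float32); r=cv2.minAreaRect(P); print(n,r,mat(r[0]))
print('mid',mat(wray(d,298,208,31)))
print('tcp px',wproj(d,bot.read_state()['tcp_pos']))
wcrop(d,'w1c.png',(160,120,460,330),2.6)
E
```

```text
red ((399.82220458984375, -318.8240661621094), (29.974063873291016, 127.67427062988281), 51.82864761352539) [-0.7 -0.8]
blue ((565.3389282226562, -107.35870361328125), (28.644176483154297, 125.93902587890625), 51.780372619628906) [ -1.4 267.7]
mid [  3.1 138.6]
tcp px [320.45817424 247.3989089 ]
```

View pics/w1c.png

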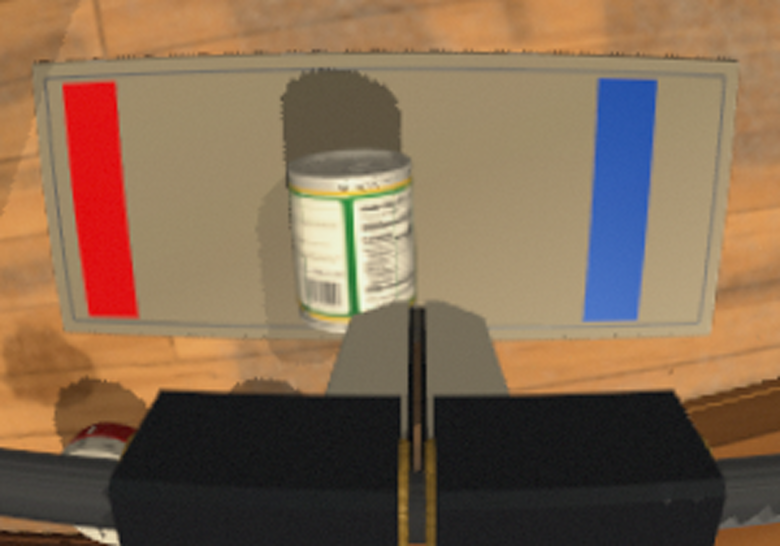

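Request:
{"fn": "arm_command", "kwargs": {
  "motion": [
    {"turn": [0, 0, 0], "delta_pos": [-3.9, -1.3, 0], "claw": 0},
    {"turn": [0, 0, 0], "delta_pos": [0, 0, 4.9], "claw": 0},
    {"turn": [0, 0, 0], "delta_pos": [0, 0, 4.9], "claw": 0},
    {"turn": [0, 0, 0], "delta_pos": [0, 0, 4.5], "claw": 0},
    {"turn": [0, 0, 0], "delta_pos": [0, 0, 0], "claw": 0}
  ]
}}

```text
time_s: 3.2
tcp_pos: [497.0, -200.5, 71.3]
eef_rot: [0.326, 0.945, 0.001, -0.005]
force: [0.5, 0.4, 1.5]
gripper_width: 0.3
```

```bash
python3 -c "
from h import *
st(); look(2)"
```

```text
t 3.2 tcp [ 497.  -200.5   71.3] mat [  2.5 152.2] yaw err 0.003 F [0.5 0.4 1.5] w 0.3
```

View pics/w2.png

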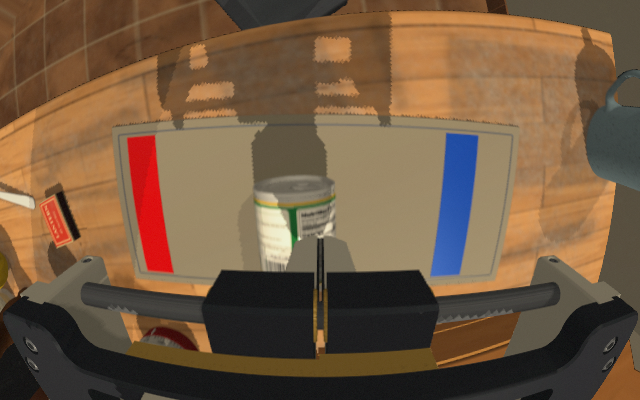

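View pics/s2.png

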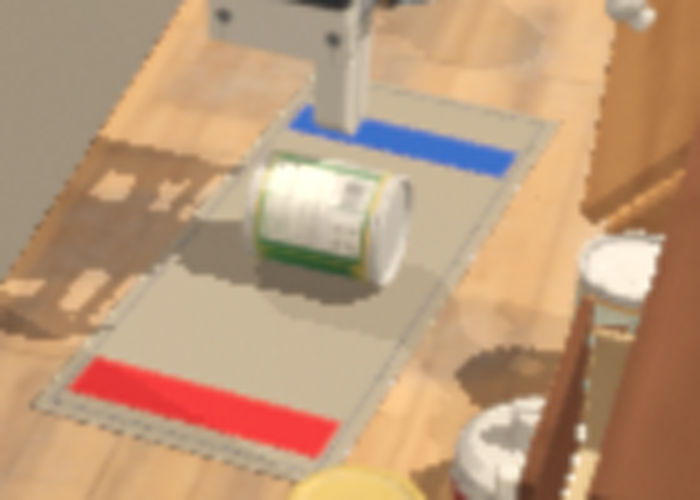

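Request:
{"fn": "arm_command", "kwargs": {
  "motion": [
    {"turn": [0, 0, 0], "delta_pos": [-0.6, -0.2, 0.8], "claw": 0},
    {"turn": [0, 0, 0], "delta_pos": [0, 0, 0.3], "claw": 0},
    {"turn": [0, 0, 0], "delta_pos": [0, 0, 0.1], "claw": 0},
    {"turn": [0, 0, 0], "delta_pos": [0, 0, 0], "claw": 0}
  ]
}}

```text
time_s: 3.7
tcp_pos: [503.8, -208.6, 64.2]
eef_rot: [0.327, 0.945, -0.0, 0.0]
force: [-0.1, -0.4, 0.2]
gripper_width: 0.4
```

Request:
{"fn": "arm_command", "kwargs": {
  "motion": [
    {"turn": [0, 0, 0], "delta_pos": [0, 0, 0.1], "claw": 0},
    {"turn": [0, 0, 0], "delta_pos": [0, 0, 0], "claw": 0}
  ]
}}

```text
time_s: 3.9
tcp_pos: [503.7, -208.5, 62.8]
eef_rot: [0.327, 0.945, -0.0, 0.0]
force: [-0.4, 0.4, -0.7]
gripper_width: 0.2
```

```bash
python3 -c "
from h import *
st()"
```

```text
t 3.9 tcp [ 503.7 -208.5   62.8] mat [ 12.7 150.1] yaw err -0.0 F [-0.4  0.4 -0.7] w 0.2
```

Request:
{"fn": "arm_command", "kwargs": {
  "motion": [
    {"turn": [0, 0, 0], "delta_pos": [0, 0, 0.4], "claw": 0},
    {"turn": [0, 0, 0], "delta_pos": [0, 0, 0], "claw": 0}
  ]
}}

```text
time_s: 4.1
tcp_pos: [503.4, -208.3, 58.1]
eef_rot: [0.327, 0.945, 0.0, -0.0]
force: [-0.7, 0.9, -0.4]
gripper_width: 0.5
```

Request:
{"fn": "arm_command", "kwargs": {
  "motion": [
    {"turn": [0, 0, 0], "delta_pos": [0, 0, 0.1], "claw": 0},
    {"turn": [0, 0, 0], "delta_pos": [0, 0, 0], "claw": 0}
  ]
}}

```text
time_s: 4.3
tcp_pos: [503.7, -208.4, 57.7]
eef_rot: [0.327, 0.945, 0.0, -0.0]
force: [-0.5, 1.5, 1.9]
gripper_width: 0.6
```

Request:
{"fn": "arm_command", "kwargs": {
  "motion": [
    {"turn": [0, 0, 0], "delta_pos": [0, 0, 0.1], "claw": 0},
    {"turn": [0, 0, 0], "delta_pos": [0, 0, 0], "claw": 0}
  ]
}}

```text
time_s: 4.5
tcp_pos: [504.0, -208.3, 57.3]
eef_rot: [0.327, 0.945, 0.0, 0.0]
force: [-2.0, 2.4, 10.5]
gripper_width: 0.7
```

```bash
python3 -c "
from h import *
st(); look(3)"
```

```text
t 4.5 tcp [ 504.  -208.3   57.3] mat [ 12.8 150.4] yaw err -0.0 F [-2.   2.4 10.5] w 0.7
```

View pics/s3.png

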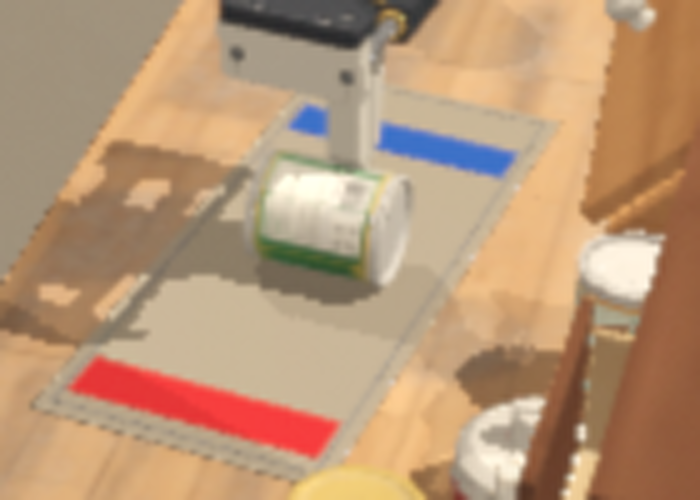

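Request:
{"fn": "arm_command", "kwargs": {
  "motion": [
    {"turn": [0, 0, 0], "delta_pos": [0, -0.6, -0.085], "claw": 0},
    {"turn": [0, 0, 0], "delta_pos": [0, -0.6, -0.05], "claw": 0},
    {"turn": [0, 0, 0], "delta_pos": [0, -0.6, -0.02], "claw": 0},
    {"turn": [0, 0, 0], "delta_pos": [0, -0.6, 0], "claw": 0},
    {"turn": [0, 0, 0], "delta_pos": [0, 0, 0], "claw": 0}
  ]
}}

```text
time_s: 5.1
tcp_pos: [489.3, -228.2, 59.4]
eef_rot: [0.327, 0.945, -0.0, 0.001]
force: [-0.9, 1.7, 12.6]
gripper_width: 0.6
```

```bash
python3 -c "
from h import *
st(); look(4)"
```

```text
t 5.1 tcp [ 489.3 -228.2   59.4] mat [ 13.5 125.7] yaw err -0.001 F [-0.9  1.7 12.6] w 0.6
```

View pics/s4.png

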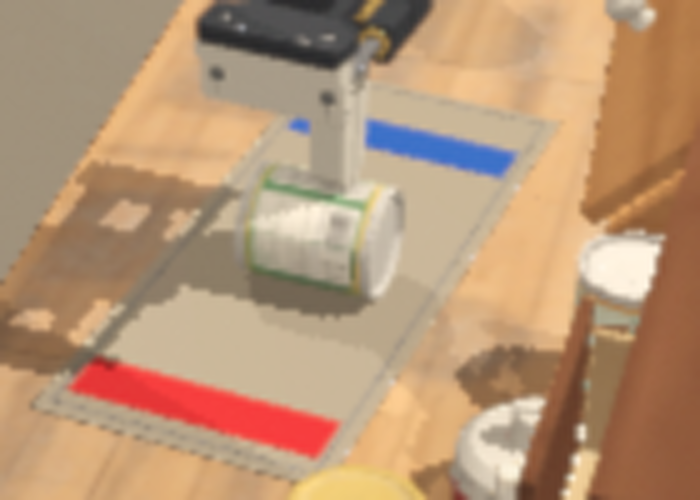

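Request:
{"fn": "arm_command", "kwargs": {
  "motion": [
    {"turn": [0, 0, 0], "delta_pos": [0, -0.6, 0], "claw": 0},
    {"turn": [0, 0, 0], "delta_pos": [0, -0.6, 0], "claw": 0},
    {"turn": [0, 0, 0], "delta_pos": [0, -0.6, 0], "claw": 0},
    {"turn": [0, 0, 0], "delta_pos": [0, -0.6, 0.02], "claw": 0},
    {"turn": [0, 0, 0], "delta_pos": [0, 0, 0], "claw": 0}
  ]
}}

```text
time_s: 5.7
tcp_pos: [474.9, -247.5, 59.0]
eef_rot: [0.327, 0.945, -0.001, 0.002]
force: [1.4, -1.6, 6.2]
gripper_width: 0.4
```

```bash
python3 -c "
from h import *
st(); look(5)"
```

```text
t 5.7 tcp [ 474.9 -247.5   59. ] mat [ 14.2 101.6] yaw err -0.001 F [ 1.4 -1.6  6.2] w 0.4
```

View pics/s5.png

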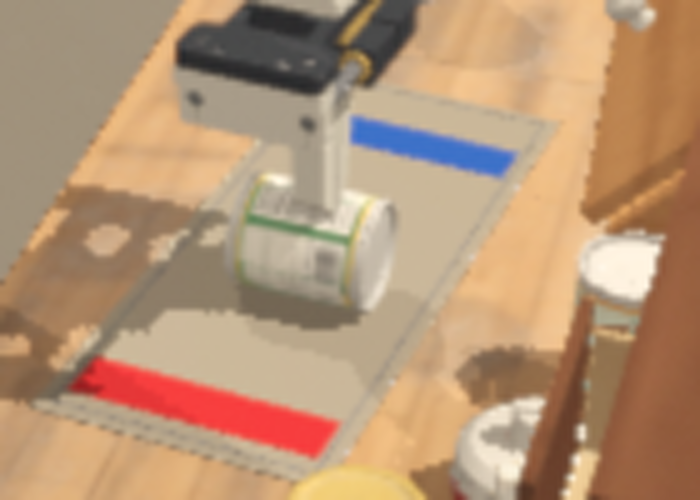

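Request:
{"fn": "arm_command", "kwargs": {
  "motion": [
    {"turn": [0, 0, 0], "delta_pos": [0, -0.6, 0.08], "claw": 0},
    {"turn": [0, 0, 0], "delta_pos": [0, -0.6, 0.1], "claw": 0},
    {"turn": [0, 0, 0], "delta_pos": [0, 0, 0], "claw": 0}
  ]
}}

```text
time_s: 6.1
tcp_pos: [467.7, -257.3, 57.3]
eef_rot: [0.327, 0.945, -0.001, 0.002]
force: [1.2, -2.8, 8.3]
gripper_width: 0.2
```

```bash
python3 -c "
from h import *
st(); look(6)"
```

```text
t 6.1 tcp [ 467.7 -257.3   57.3] mat [14.6 89.5] yaw err -0.001 F [ 1.2 -2.8  8.3] w 0.2
```

View pics/s6.png

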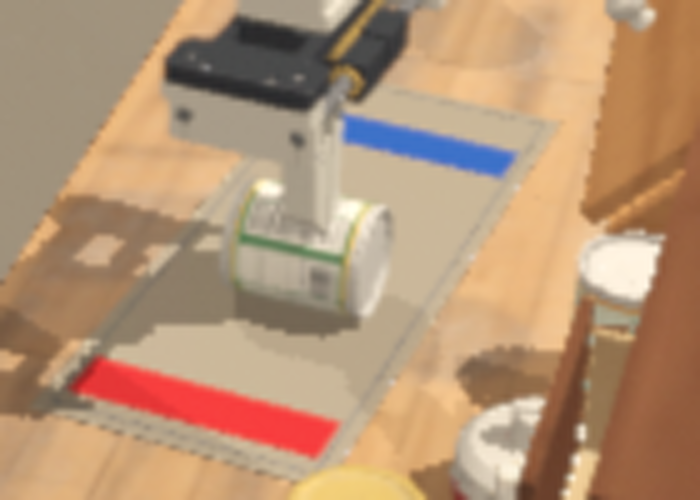

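View pics/w6.png

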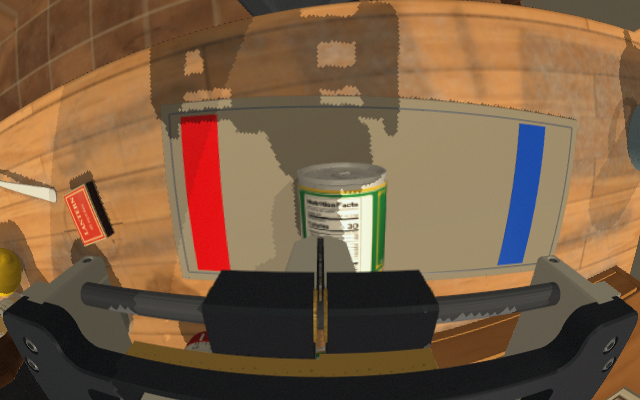

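Request:
{"fn": "arm_command", "kwargs": {
  "motion": [
    {"turn": [0, 0, 0], "delta_pos": [0, 0, -0.3], "claw": 0},
    {"turn": [0, 0, 0], "delta_pos": [0, 0, -1.4], "claw": 0},
    {"turn": [0, 0, 0], "delta_pos": [0, 0, 0], "claw": 0},
    {"turn": [0, 0, 0], "delta_pos": [0, 2.0, 0], "claw": 0},
    {"turn": [0, 0, 0], "delta_pos": [0, 1.0, 0], "claw": 0}
  ]
}}

```text
time_s: 6.7
tcp_pos: [485.6, -231.4, 73.4]
eef_rot: [0.327, 0.945, 0.0, 0.0]
force: [0.1, -0.3, -0.8]
gripper_width: 0.2
```

```bash
python3 -c "
from h import *
st(); look(7)"
```

```text
t 6.7 tcp [ 485.6 -231.4   73.4] mat [ 12.6 120.9] yaw err -0.0 F [ 0.1 -0.3 -0.8] w 0.2
```

View pics/s7.png

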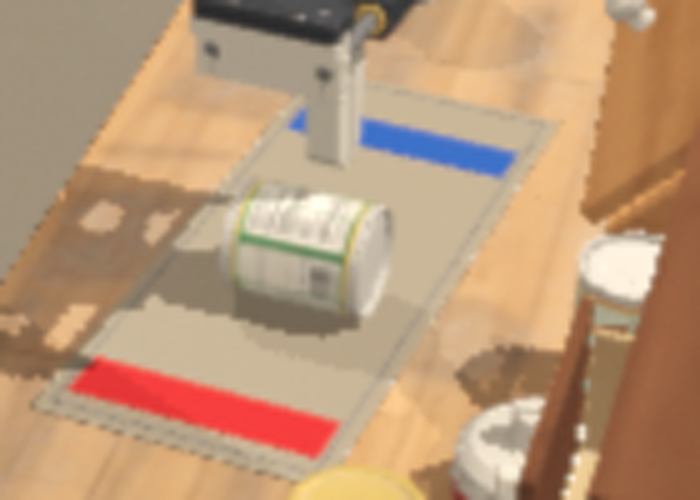

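View pics/w7.png

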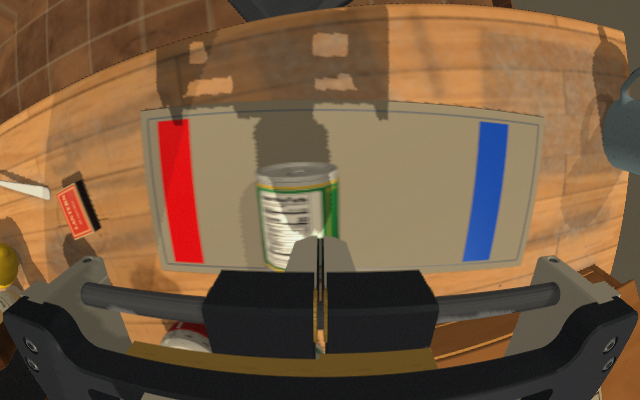

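Request:
{"fn": "arm_command", "kwargs": {
  "motion": [
    {"turn": [0, 0, 0], "delta_pos": [0, 0, 1.2], "claw": 0},
    {"turn": [0, 0, 0], "delta_pos": [0, 0, 0.4], "claw": 0},
    {"turn": [0, 0, 0], "delta_pos": [0, 0, 0.05], "claw": 0},
    {"turn": [0, 0, 0], "delta_pos": [0, 0, 0], "claw": 0}
  ]
}}

```text
time_s: 7.2
tcp_pos: [485.1, -232.1, 57.0]
eef_rot: [0.328, 0.945, 0.0, 0.0]
force: [-1.0, 5.9, 15.9]
gripper_width: 0.1
```

```bash
python3 -c "
from h import *
st(); e=viewer.read_camera('side'); print(mat(ray(e,260+308/5,160+250/5,31)))"
```

```text
t 7.2 tcp [ 485.1 -232.1   57. ] mat [ 12.7 120. ] yaw err -0.001 F [-1.   5.9 15.9] w 0.1
[ 12.2 102.2]
```

Request:
{"fn": "arm_command", "kwargs": {
  "motion": [
    {"turn": [0, 0, 0], "delta_pos": [0, -0.6, -0.08], "claw": 0},
    {"turn": [0, 0, 0], "delta_pos": [0, -0.6, -0.05], "claw": 0},
    {"turn": [0, 0, 0], "delta_pos": [0, -0.6, -0.03], "claw": 0},
    {"turn": [0, 0, 0], "delta_pos": [0, -0.6, -0.005], "claw": 0},
    {"turn": [0, 0, 0], "delta_pos": [0, -0.6, 0], "claw": 0}
  ]
}}

```text
time_s: 7.75
tcp_pos: [466.9, -256.7, 59.3]
eef_rot: [0.327, 0.945, -0.0, 0.001]
force: [-1.7, 1.4, 17.9]
gripper_width: 0.6
```

Request:
{"fn": "arm_command", "kwargs": {
  "motion": [
    {"turn": [0, 0, 0], "delta_pos": [0, -0.6, 0], "claw": 0},
    {"turn": [0, 0, 0], "delta_pos": [0, -0.6, 0], "claw": 0},
    {"turn": [0, 0, 0], "delta_pos": [0, -0.6, 0], "claw": 0},
    {"turn": [0, 0, 0], "delta_pos": [0, -0.6, 0.02], "claw": 0},
    {"turn": [0, 0, 0], "delta_pos": [0, 0, 0], "claw": 0}
  ]
}}

```text
time_s: 8.25
tcp_pos: [452.1, -276.3, 58.4]
eef_rot: [0.328, 0.945, -0.001, 0.002]
force: [3.2, -3.2, 6.6]
gripper_width: 0.6
```

```bash
python3 -c "
from h import *
st(); look(8)"
```

```text
t 8.25 tcp [ 452.1 -276.3   58.4] mat [14.1 64.9] yaw err -0.001 F [ 3.2 -3.2  6.6] w 0.6
```

View pics/s8.png

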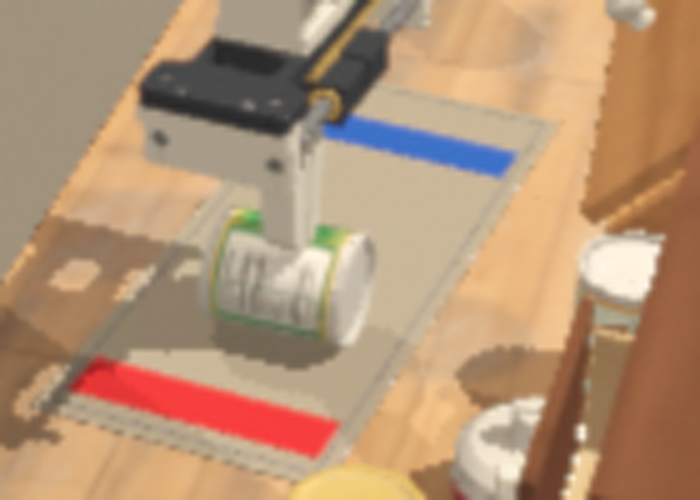

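Request:
{"fn": "arm_command", "kwargs": {
  "motion": [
    {"turn": [0, 0, 0], "delta_pos": [0, 0, -0.3], "claw": 0},
    {"turn": [0, 0, 0], "delta_pos": [0, 0, -1.3], "claw": 0},
    {"turn": [0, 0, 0], "delta_pos": [0, 0, 0], "claw": 0},
    {"turn": [0, 0, 0], "delta_pos": [0, 1.8, 0], "claw": 0},
    {"turn": [0, 0, 0], "delta_pos": [0, 1.0, 0], "claw": 0}
  ]
}}

```text
time_s: 8.85
tcp_pos: [469.3, -251.9, 74.2]
eef_rot: [0.327, 0.945, 0.0, 0.0]
force: [-0.4, -0.3, 0.6]
gripper_width: 0.4
```

```bash
python3 -c "
from h import *
st(); d,e=look(9); print(mat(ray(e,260+288/5,160+278/5,31)))"
```

```text
t 8.85 tcp [ 469.3 -251.9   74.2] mat [12.5 94.7] yaw err -0.0 F [-0.4 -0.3  0.6] w 0.4
[12.6 75.3]
```

View pics/s9.png

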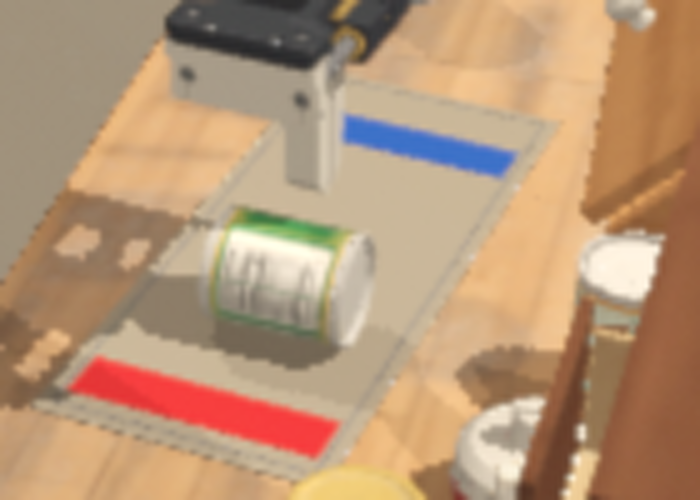

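View pics/w9.png

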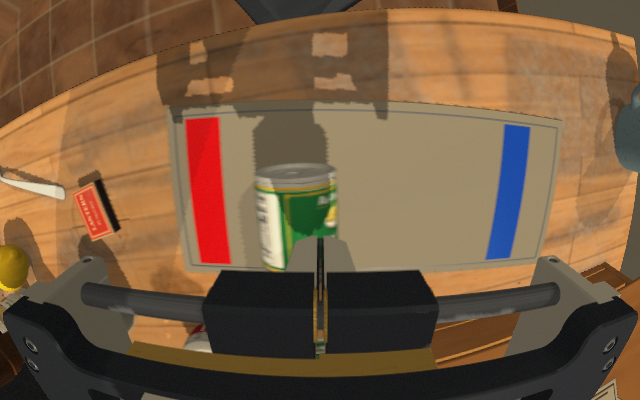

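Request:
{"fn": "arm_command", "kwargs": {
  "motion": [
    {"turn": [0, 0, 0], "delta_pos": [0, -0.1, 1.2], "claw": 0},
    {"turn": [0, 0, 0], "delta_pos": [0, 0, 0.4], "claw": 0},
    {"turn": [0, 0, 0], "delta_pos": [0, 0, 0.1], "claw": 0},
    {"turn": [0, 0, 0], "delta_pos": [0, 0, 0], "claw": 0}
  ]
}}

```text
time_s: 9.35
tcp_pos: [468.1, -253.3, 57.1]
eef_rot: [0.328, 0.945, 0.0, -0.0]
force: [-0.8, 4.0, 8.7]
gripper_width: 0.7
```

Request:
{"fn": "arm_command", "kwargs": {
  "motion": [
    {"turn": [0, 0, 0], "delta_pos": [0, -0.6, -0.07], "claw": 0},
    {"turn": [0, 0, 0], "delta_pos": [0, -0.6, -0.045], "claw": 0},
    {"turn": [0, 0, 0], "delta_pos": [0, -0.6, -0.03], "claw": 0},
    {"turn": [0, 0, 0], "delta_pos": [0, -0.6, -0.005], "claw": 0},
    {"turn": [0, 0, 0], "delta_pos": [0, -0.6, 0], "claw": 0}
  ]
}}

```text
time_s: 9.85
tcp_pos: [449.9, -277.7, 59.4]
eef_rot: [0.327, 0.945, -0.0, 0.001]
force: [-2.3, 1.5, 14.4]
gripper_width: 0.9
```

Request:
{"fn": "arm_command", "kwargs": {
  "motion": [
    {"turn": [0, 0, 0], "delta_pos": [0, -0.6, 0], "claw": 0},
    {"turn": [0, 0, 0], "delta_pos": [0, -0.6, 0], "claw": 0},
    {"turn": [0, 0, 0], "delta_pos": [0, -0.6, 0], "claw": 0},
    {"turn": [0, 0, 0], "delta_pos": [0, -0.6, 0.02], "claw": 0},
    {"turn": [0, 0, 0], "delta_pos": [0, 0, 0], "claw": 0}
  ]
}}

```text
time_s: 10.35
tcp_pos: [435.1, -297.0, 58.6]
eef_rot: [0.328, 0.945, -0.0, 0.001]
force: [1.5, -2.4, 4.9]
gripper_width: 0.5
```

```bash
python3 -c "
from h import *
st(); look(10)"
```

```text
t 10.35 tcp [ 435.1 -297.    58.6] mat [13.6 38.1] yaw err -0.001 F [ 1.5 -2.4  4.9] w 0.5
```

View pics/s10.png

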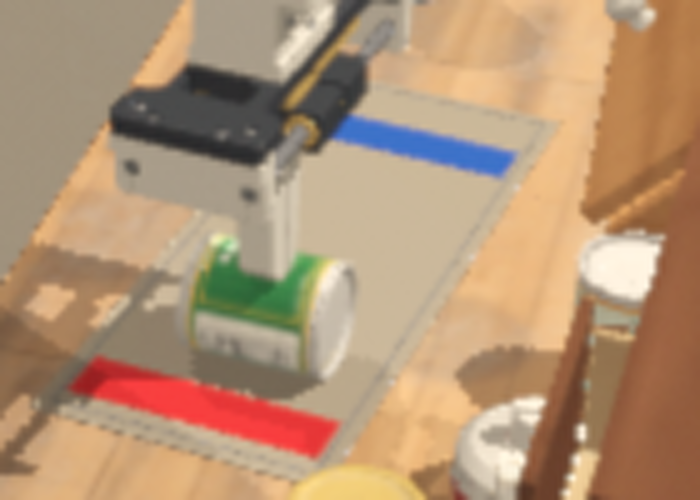

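Request:
{"fn": "arm_command", "kwargs": {
  "motion": [
    {"turn": [0, 0, 0], "delta_pos": [0, 0, -0.3], "claw": 0},
    {"turn": [0, 0, 0], "delta_pos": [0, 0, -1.3], "claw": 0},
    {"turn": [0, 0, 0], "delta_pos": [0, 0, 0], "claw": 0},
    {"turn": [0, 0, 0], "delta_pos": [0, 1.8, 0], "claw": 0},
    {"turn": [0, 0, 0], "delta_pos": [0, 0.9, 0], "claw": 0}
  ]
}}

```text
time_s: 10.95
tcp_pos: [452.0, -273.7, 74.6]
eef_rot: [0.327, 0.945, 0.0, -0.0]
force: [0.3, 0.4, 0.2]
gripper_width: 0.3
```

```bash
python3 -c "
from h import *
st(); look(11)"
```

```text
t 10.95 tcp [ 452.  -273.7   74.6] mat [12.5 66.9] yaw err -0.0 F [0.3 0.4 0.2] w 0.3
```

View pics/s11.png

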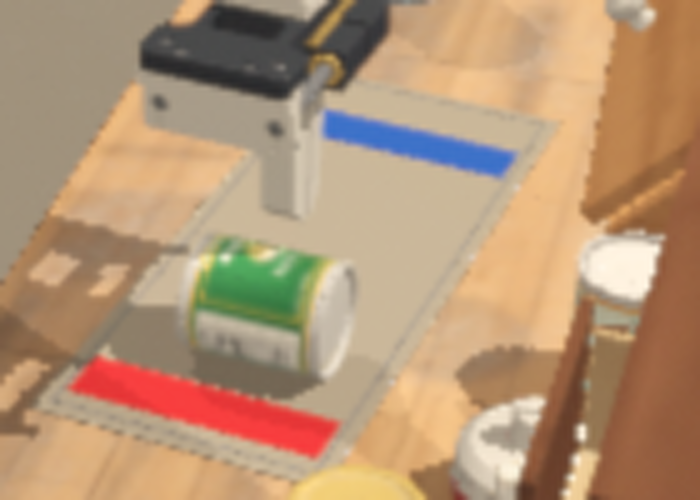

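View pics/w11.png

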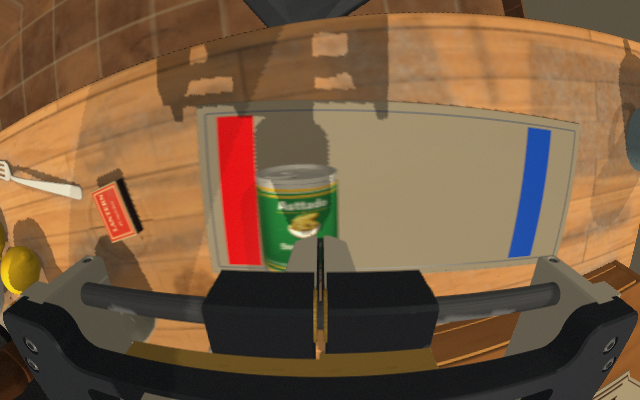

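Request:
{"fn": "arm_command", "kwargs": {
  "motion": [
    {"turn": [0, 0, 0], "delta_pos": [0, 0, 1.2], "claw": 0},
    {"turn": [0, 0, 0], "delta_pos": [0, 0, 0.4], "claw": 0},
    {"turn": [0, 0, 0], "delta_pos": [0, 0, 0.13], "claw": 0},
    {"turn": [0, 0, 0], "delta_pos": [0, 0, 0], "claw": 0}
  ]
}}

```text
time_s: 11.45
tcp_pos: [451.3, -274.4, 57.0]
eef_rot: [0.328, 0.945, 0.0, -0.001]
force: [-2.2, 3.5, 9.2]
gripper_width: 0.3
```

Request:
{"fn": "arm_command", "kwargs": {
  "motion": [
    {"turn": [0, 0, 0], "delta_pos": [0, -0.6, -0.07], "claw": 0},
    {"turn": [0, 0, 0], "delta_pos": [0, -0.6, -0.045], "claw": 0},
    {"turn": [0, 0, 0], "delta_pos": [0, -0.6, -0.02], "claw": 0},
    {"turn": [0, 0, 0], "delta_pos": [0, -0.6, -0.005], "claw": 0},
    {"turn": [0, 0, 0], "delta_pos": [0, -0.6, 0], "claw": 0}
  ]
}}

```text
time_s: 11.95
tcp_pos: [433.1, -298.9, 59.4]
eef_rot: [0.327, 0.945, -0.0, 0.0]
force: [-1.9, 1.9, 17.2]
gripper_width: 0.1
```

Request:
{"fn": "arm_command", "kwargs": {
  "motion": [
    {"turn": [0, 0, 0], "delta_pos": [0, -0.6, 0], "claw": 0},
    {"turn": [0, 0, 0], "delta_pos": [0, -0.6, 0], "claw": 0},
    {"turn": [0, 0, 0], "delta_pos": [0, -0.6, 0], "claw": 0},
    {"turn": [0, 0, 0], "delta_pos": [0, -0.6, 0.02], "claw": 0},
    {"turn": [0, 0, 0], "delta_pos": [0, 0, 0], "claw": 0}
  ]
}}

```text
time_s: 12.45
tcp_pos: [418.4, -318.3, 58.6]
eef_rot: [0.328, 0.945, -0.0, 0.001]
force: [1.0, -1.5, 6.8]
gripper_width: 0.4
```

Request:
{"fn": "arm_command", "kwargs": {
  "motion": [
    {"turn": [0, 0, 0], "delta_pos": [0, 0, -0.3], "claw": 0},
    {"turn": [0, 0, 0], "delta_pos": [0, 0, -1.3], "claw": 0},
    {"turn": [0, 0, 0], "delta_pos": [0, 0, 0], "claw": 0},
    {"turn": [0, 0, 0], "delta_pos": [0, 1.8, 0], "claw": 0},
    {"turn": [0, 0, 0], "delta_pos": [0, 0.9, 0], "claw": 0}
  ]
}}

```text
time_s: 12.95
tcp_pos: [435.4, -295.0, 74.5]
eef_rot: [0.327, 0.945, 0.0, 0.0]
force: [0.0, -0.4, 1.1]
gripper_width: 0.4
```

```bash
python3 -c "
from h import *
st(); look(12)"
```

```text
t 12.95 tcp [ 435.4 -295.    74.5] mat [12.5 39.9] yaw err 0.0 F [ 0.  -0.4  1.1] w 0.4
```

View pics/s12.png

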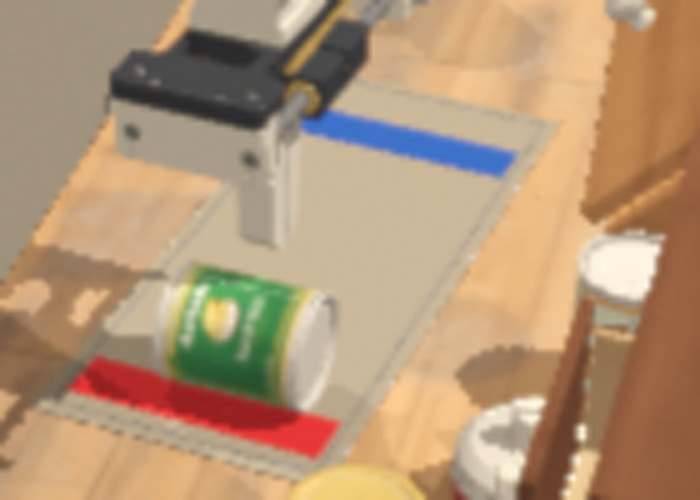

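View pics/w12.png

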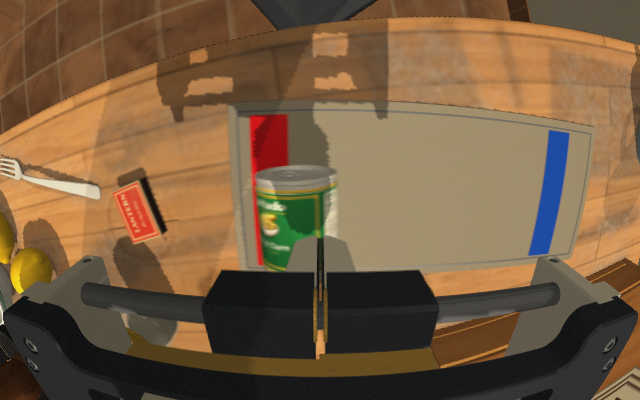

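```bash
python3 -c "
from h import *
st(); d=viewer.read_camera('wrist'); e=viewer.read_camera('side'); t=viewer.read_camera('top')
print(mat(ray(e,260+249/5,160+335/5,31)))
for q in ((297,210),(295,220)): print(mat(wray(d,*q,31)))
save(t,'t12.png',(300,170,400,260),7); wcrop(d,'w12c.png',(220,90,360,290),3)
"
```

```text
t 13.05 tcp [ 435.5 -294.9   74.3] mat [12.5 40. ] yaw err 0.001 F [-0.2 -0.2 -1.1] w 0.6
[14.2 23.7]
[ 2.9 23.8]
[10.6 22.2]
```

View pics/t12.png

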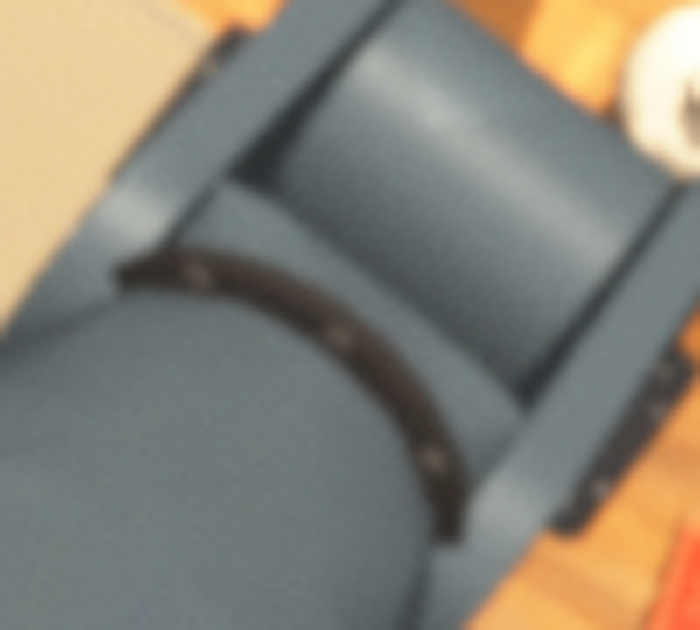

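View pics/w12c.png

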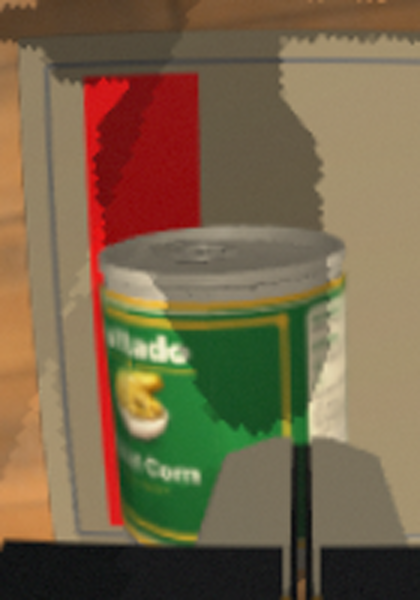

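Request:
{"fn": "arm_command", "kwargs": {
  "motion": [
    {"turn": [0, 0, 0], "delta_pos": [0, 0, 1.2], "claw": 0},
    {"turn": [0, 0, 0], "delta_pos": [0, 0, 0.4], "claw": 0},
    {"turn": [0, 0, 0], "delta_pos": [0, 0, 0.13], "claw": 0},
    {"turn": [0, 0, 0], "delta_pos": [0, 0, 0], "claw": 0}
  ]
}}

```text
time_s: 13.6
tcp_pos: [434.7, -295.5, 56.8]
eef_rot: [0.327, 0.945, 0.0, -0.0]
force: [-0.9, 3.3, 7.2]
gripper_width: 0.5
```

Request:
{"fn": "arm_command", "kwargs": {
  "motion": [
    {"turn": [0, 0, 0], "delta_pos": [0, -0.6, -0.07], "claw": 0},
    {"turn": [0, 0, 0], "delta_pos": [0, -0.6, -0.045], "claw": 0},
    {"turn": [0, 0, 0], "delta_pos": [0, -0.6, -0.02], "claw": 0},
    {"turn": [0, 0, 0], "delta_pos": [0, -0.6, -0.005], "claw": 0},
    {"turn": [0, 0, 0], "delta_pos": [0, -0.6, 0], "claw": 0}
  ]
}}

```text
time_s: 14.1
tcp_pos: [416.6, -319.9, 59.4]
eef_rot: [0.327, 0.945, -0.0, 0.0]
force: [-2.3, 2.8, 17.4]
gripper_width: 0.8
```

Request:
{"fn": "arm_command", "kwargs": {
  "motion": [
    {"turn": [0, 0, 0], "delta_pos": [0, -0.6, 0], "claw": 0},
    {"turn": [0, 0, 0], "delta_pos": [0, -0.5, 0], "claw": 0},
    {"turn": [0, 0, 0], "delta_pos": [0, -0.3, 0], "claw": 0},
    {"turn": [0, 0, 0], "delta_pos": [0, -0.1, 0], "claw": 0},
    {"turn": [0, 0, 0], "delta_pos": [0, 0, 0], "claw": 0}
  ]
}}

```text
time_s: 14.6
tcp_pos: [407.5, -332.0, 59.2]
eef_rot: [0.327, 0.945, -0.0, 0.001]
force: [-1.6, 0.0, 14.9]
gripper_width: 0.8
```

```bash
python3 -c "
from h import *
st(); look(13)"
```

```text
t 14.6 tcp [ 407.5 -332.    59.2] mat [13.5 -6.5] yaw err -0.001 F [-1.6  0.  14.9] w 0.8
```

View pics/s13.png

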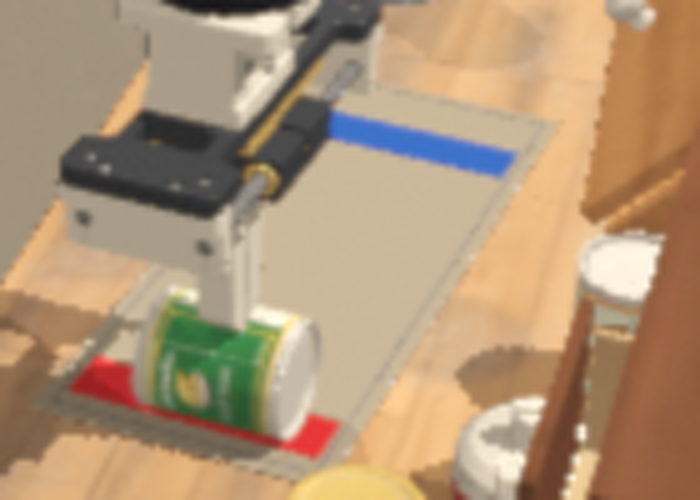

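View pics/w13.png

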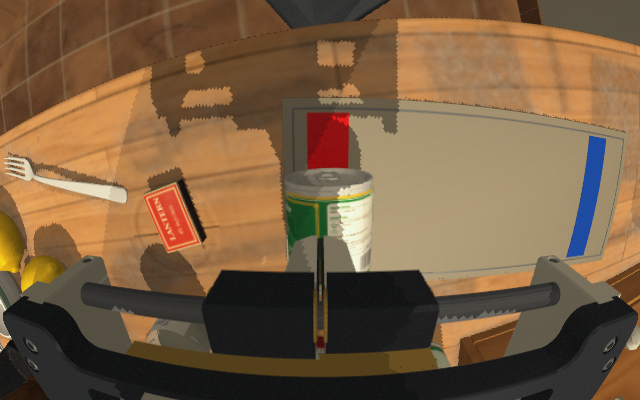

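Request:
{"fn": "arm_command", "kwargs": {
  "motion": [
    {"turn": [0, 0, 0], "delta_pos": [0, 0, -0.2], "claw": 0},
    {"turn": [0, 0, 0], "delta_pos": [0, 0, -1.0], "claw": 0},
    {"turn": [0, 0, 0], "delta_pos": [0, 0, -4.5], "claw": 0},
    {"turn": [0, 0, 0], "delta_pos": [0, 0, -4.5], "claw": 0},
    {"turn": [0, 0, 0], "delta_pos": [0, 0, -4.5], "claw": 0}
  ]
}}

```text
time_s: 15.2
tcp_pos: [406.8, -330.8, 207.3]
eef_rot: [0.327, 0.945, 0.0, -0.0]
force: [0.6, 0.1, 0.5]
gripper_width: 0.4
```

Request:
{"fn": "arm_command", "kwargs": {
  "motion": [
    {"turn": [0, 0, 0], "delta_pos": [0, 4.5, 0], "claw": 0},
    {"turn": [0, 0, 0], "delta_pos": [0, 4.5, 0], "claw": 0},
    {"turn": [0, 0, 0], "delta_pos": [0, 4.5, 0], "claw": 0},
    {"turn": [0, 0, 0], "delta_pos": [0, 4.5, 0], "claw": 0},
    {"turn": [0, 0, 0], "delta_pos": [0, 4.5, 0], "claw": 0}
  ]
}}

```text
time_s: 15.7
tcp_pos: [547.1, -152.7, 205.8]
eef_rot: [0.327, 0.945, -0.0, -0.0]
force: [0.5, -0.0, 0.6]
gripper_width: 0.5
```

Request:
{"fn": "arm_command", "kwargs": {
  "motion": [
    {"turn": [0, 0, 0], "delta_pos": [3, 3.5, 0], "claw": 0},
    {"turn": [0, 0, 0], "delta_pos": [3, 3.5, 0], "claw": 0},
    {"turn": [0, 0, 0], "delta_pos": [3, 3.5, 0], "claw": 0},
    {"turn": [0, 0, 0], "delta_pos": [0, 0, 0], "claw": 0},
    {"turn": [0, 0, 0], "delta_pos": [0, 0, 0], "claw": 0}
  ]
}}

```text
time_s: 16.2
tcp_pos: [540.4, -15.5, 205.7]
eef_rot: [0.326, 0.945, -0.0, -0.0]
force: [0.1, -0.2, -0.6]
gripper_width: 0.6
```

```bash
python3 -c "
from h import *
st(); d,e=look(14); t=viewer.read_camera('top'); save(t,'t14.png',(300,160,400,260),6)
cv2.imwrite('pics/tf14.png',cv2.cvtColor(t['frame'],cv2.COLOR_RGB2BGR))"
```

```text
t 16.2 tcp [540.4 -15.5 205.7] mat [-77.8 324.5] yaw err 0.002 F [ 0.1 -0.2 -0.6] w 0.6
```

View pics/s14.png

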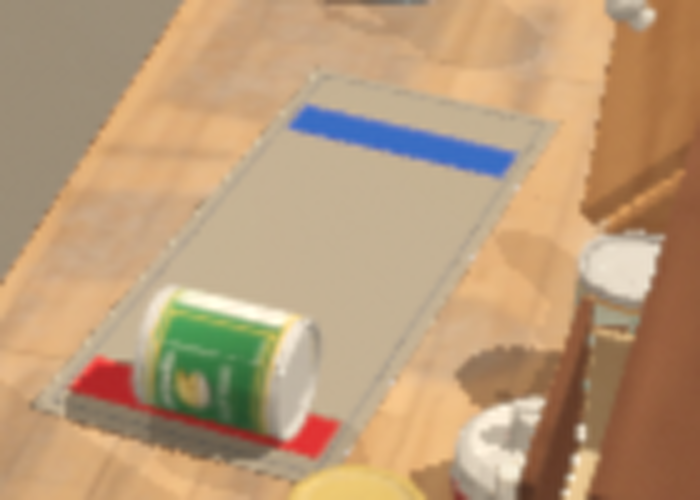

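View pics/t14.png

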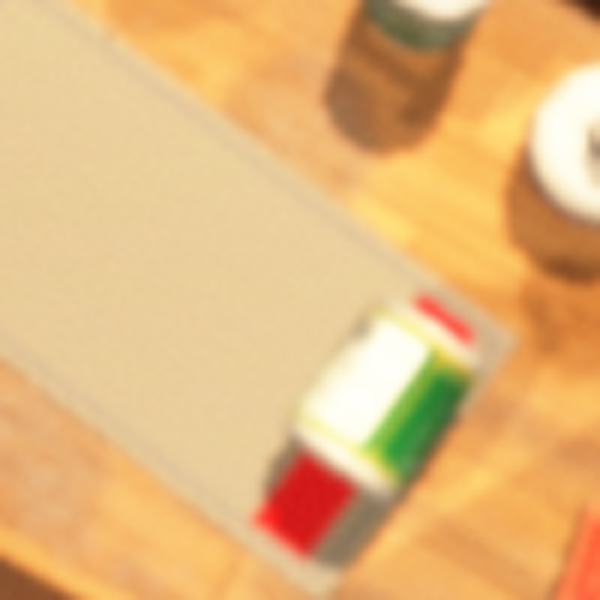

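View pics/w14.png

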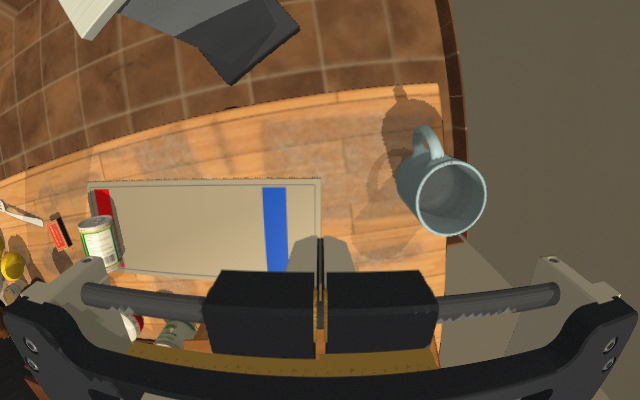

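```bash
python3 -c "
from h import *
t=viewer.read_camera('top'); e=viewer.read_camera('side'); d=viewer.read_camera('wrist')
print('top',mat(ray(t,365,160+392/6,31)),'ends',mat(ray(t,300+343/6,160+460/6,31)),mat(ray(t,300+436/6,160+323/6,31)))
print('side',mat(ray(e,260+230/5,160+363/5,31)),'ends',mat(ray(e,260+150/5,160+345/5,31)),mat(ray(e,260+301/5,160+382/5,31)))
print('red strip expected proj corners check side', [np.round((proj(e,[*(R0+x*MX+0*MY),2])-[260,160])*5) for x in (-64,64)])
# expected silhouette centre for perfect tin at y=0
for y in (-10,0,10): print(y,[np.round((proj(e,[*(R0+13*MX+y*MY),31])-[260,160])*5),np.round((proj(t,[*(R0+13*MX+y*MY),31])-[300,160])*6)])
wcrop(d,'w14c.png',(60,150,200,290),5)
"
```

```text
top [16.2 -1.5] ends [-20.   -3.1] [52.8  0.6]
side [15.  -0.3] ends [-24.8  -2.6] [50.5 -0.4]
red strip expected proj corners check side [array([ 79., 372.]), array([327., 439.])]
-10 [array([218., 373.]), array([401., 410.])]
0 [array([226., 362.]), array([383., 396.])]
10 [array([235., 350.]), array([364., 382.])]
```

View pics/w14c.png

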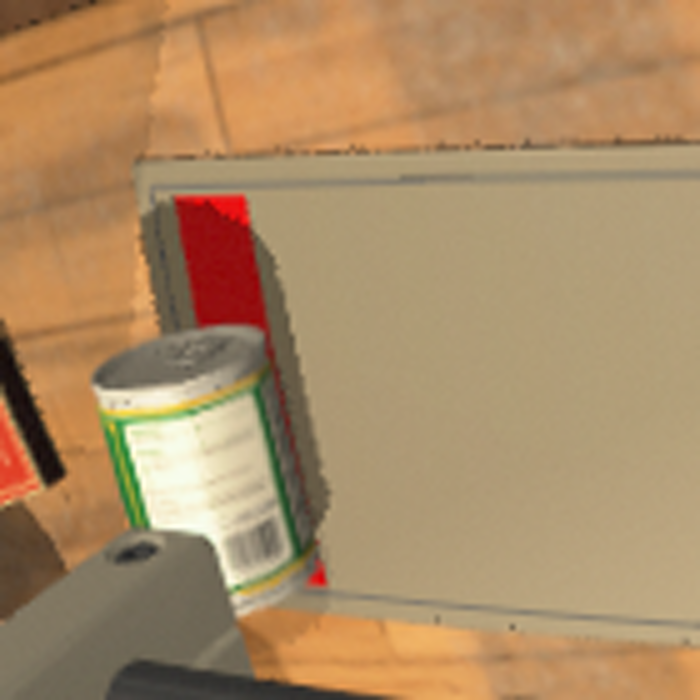

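Both views put the tin 0 to −1.5 mm off the strip's middle line, about 15 mm along it, with a yaw of about 0.04 rad. It hasn't moved since I let go, so I'm handing in.

```bash
python3 -c "
from h import *
a=cv2.imread('pics/s14.png'); e=viewer.read_camera('side'); save(e,'s15.png',(260,160,400,260),5); b=cv2.imread('pics/s15.png')
print('tin-area diff',cv2.absdiff(a,b)[280:450,120:350].mean()); st()
from cell import job_done; print(job_done())"
```

```text
tin-area diff 0.4066325660699062
t 16.55 tcp [540.6 -16.9 205.4] mat [-76.8 323.5] yaw err -0.001 F [-0.1 -0.2  0.4] w 0.6
the job is handed in; nothing more can be done
None
```

I rolled the tin about 135 mm along the mat to the red strip, in five strokes with closed fingertips on top of it. It was still there at rest when I handed the job in at about 16.6 s.

Last checks:
- **Position:** the tin's axis is 1.5 mm off the strip's middle line in the top view and 0.3 mm off in the side view (limit 15 mm). Its middle is about 15–16 mm along the strip from centre (limit 45 mm).
- **Direction:** the axis is within about 0.05 rad of the strip's direction (limit 0.25).
- **Roll:** I worked this out from the distance as about 4.7 rad in total, so it passed half a turn. The green side came round on top as expected.
- **At rest:** two side pictures taken after I let go show no movement. The arm is clear at 205 mm height, with no contact force.
- **Contact:** every force reading was below about 20 N. The grasp point stayed at about 75 mm or higher while touching the tin.
- **Bystanders:** the arm stayed well clear of the other things, but I did not measure them again afterwards.

One disagreement: my readings of the tin's starting position differed by about 5 mm between the wrist camera and the top and side cameras. The first touch of the fingers agreed with the top and side cameras. I did not take a final position from the wrist camera, because the gripper partly hid the tin.

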